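Stack the drying tray of fired cups by feel

ROBOT

A 6-joint arm with a two-finger parallel gripper is mounted at the origin on the work surface. World frame = base frame: x ahead of the robot, y to its left, z up, the work surface at z = 0. Lengths are in m, angles in rad, forces in N, time in s.
With the tool pointing down it reaches from about 0.35 to 0.725 m from the base axis. Payload 6 kg.
Tool frame: the origin (TCP) lies midway between the tips of the shut fingers; the grasp point (between the pads) lies 19 mm behind it (bot.pinch_z is the distance from the TCP to the grasp point, in m); z points along the fingers, y is the line along which they close (so a half turn about z gives the same grasp; the last joint's range is limited). The gripper opens to 85 mm and grips with 20 to 120 N. Pads are 22 mm wide; open, the fingers measure 114 mm over their backs; the gripper's body (76 mm by 85 mm) begins 54 mm behind the grasp point. The pads swing forward as they close: fully open they stand 13 mm farther back than shut.
Start: joints at [-0.883, 0.04, 0.085, 0, -1.615, -0.334], TCP at [0.208, -0.563, 0.231] pointing down, gripper open.
Joint ranges: [-2.56, 2.56], [-1.29, 2.01], [-1.08, 1.49], [-3.29, 1.98], [-2.81, -0.18], [-2.99, 2.99]. Speed limits (rad/s): [2.57, 2.57, 3.01, 3.14, 3.14, 3.14].

INTERFACE

Orientations are given as a unit quaternion [x, y, z, w].
In Python, from plant import bot gives the robot as it stands. The module is installed in compiled form; this text tells all that it offers.
- The arm moves only by the tool step_arm, never from a script. Its arguments are lists of equal length, an entry for each row: "translation": the shift along the tool's x, y, z in m, a list of three; "rot": the turn, a rotation vector about the tool's x, y, z in rad, a list of three. A call has 1 to 12 rows; each row is the pose to reach, as a shift and turn from the pose commanded when the call began, along the tool's axes at that moment; what a row does not reach only later rows make up. A row lasts 1/12 s, in which the tool goes at most 41.7 mm and 7.16 degrees, less where a joint would pass 70% of its speed; a pose out of reach is approached as far as the arm can. A call with a gripper value outside its range is refused whole. "fingers" is the opening, from 0 (shut) to 1 (fully open), set as the call begins (left out, the last holds). The fingers move at their own pace and stop on an object; "newtons" is the grip in N (left out, the last holds). Time passes only in rows, so rows that repeat a pose let the fingers close. It gives the time, the measured TCP pose, the force, the opening and the grip force at its end, in the units of the state.
- bot.sense(): the state, without advancing time (a new reading comes with each control period).
- bot.grab_frame(name): name is "scene" or "top" or "wrist"; returns (picture, depth): 400x640x3 uint8, blue, green, red; 400x640 float32, m along the optical axis (not along the pixel's ray), 0 where there is no reading.
- bot.calibration(name): a dict with "fovy" (degrees; the focal length in pixels is half the picture's height over the tangent of half this angle, whatever the lens; pixels are square), "cx", "cy" (the principal point, pixels), "pose" (4x4, takes a point from camera to world coordinates). Camera axes: x right, y down, z forward; pixel columns grow to the right and rows downward; lengths in m; the calibration is good to about 2 mm. The wrist camera is an equidistant fisheye: a pixel r from the principal point sees the ray r / f radians off the axis. A picture is of the moment at which its call begins: read the wrist's pose just before it. calibration takes no time and is no camera call; for the wrist camera it gives the pose at the moment of the call.
- bot.sign_off(): hands the job in; it is judged then, once.
The state is a dict: "time_s": time; "joints": joint angles; "dq": joint speeds; "tau": joint torques, N m; "ee_pos": TCP position; "ee_rot": TCP orientation; "contact_force": force on the tool from outside, world axes, zero at the start; "moment": the same for the moment, N m; "gripper_width": opening from 0.0 (shut) to 1.0 (fully open); "gripper_force": force on a finger pad.
Only numpy, scipy, OpenCV 4.12 (cv2) and the standard library are available. Lean on these libraries where they do the work, as an engineer would, in place of code of your own. Each camera call takes 0.05 s, during which the arm holds its last target. There are 200 camera calls.

TASK

Lift the orange tray with the two fired cups by its wooden handle and stack it on the blue tray on the cushioned stand, long side along long side, so that all four lugs drop into the sockets and it sits fully home and level; then let go. The blue tray is a little off the stand's centre, so feel for the sockets with a light touch: never press the trays together with more than 25 N, keep the cups standing in the tray, and leave everything else alone.

Things in the scene. Friction and masses are not known exactly. Their poses are not given: they have to be found in the camera images.
- tray: Orange plastic stacking tray, about 0.5 kg, 220 mm (its x) by 170 mm (its y), rim 28 mm high, walls and floor 5 mm. Origin: centre of the underside of its floor, z up. Below the floor four round lugs at x = +-85 mm, y = +-65 mm, 16 mm thick and 13 mm long, the lowest 6 mm tapering to 13 mm; at the start it stands on them on the table. Turned by 180 degrees it fits as well.
- handle (a point): Middle of the orange tray's level wooden handle bar, 75 mm above the tray's origin. The bar runs along the tray's x from end to end, 16 mm wide (y), 22 mm tall, with free space beneath. Axes as the tray's.
- stand: Black cushioned stand fixed to the table, 310 mm (its x) by 225 mm (its y). Origin: centre of its underside on the table, z up. Its sprung aluminium deck carries the blue tray, square with the stand. Deck and blue tray sink straight down under load by 0.4 mm per newton, at most 12 mm, where they stop hard.
- rails (a point): Point fixed on the stand's centre line, 80 mm up: the height of the blue tray's flat rail tops, unloaded. The blue tray (260 by 176 mm) is held firmly, but its centre is up to 12 mm off this point along the stand's x and up to 7 mm along its y, differently each time; no reading tells how much. Its two rails, 44 mm wide, run along x, centred 65 mm either side of its centre. Axes as the stand's.
- socket_level (a point): Point on the stand's centre line, 77 mm up: about where the orange tray's origin comes to rest (within 2 mm in height) with its lugs home; riding on the rails it is 13 mm higher. The blue tray's four sockets are square, 20 mm wide and 18 mm deep, open at the rail tops, at x = +-85 mm, y = +-65 mm from the blue tray's own centre. Its floor then rests on the rails.
- cup_a: Small terracotta-coloured fired cup, 44 mm across, 42 mm high, 50 g, standing loose on the orange tray's floor in the quarter x > 0, y > 0. Origin: centre of its underside, z up.
- cup_b: Small pale fired cup, same size and weight, standing loose on the orange tray's floor in the quarter x < 0, y < 0. Origin: centre of its underside, z up.
- paddle: Wooden paddle 200 mm long lying at the right. Leave alone. Origin on its underside.
- bowl: Blue ceramic bowl, 110 mm across, 50 mm high, at the left. Leave alone. Origin: centre of its underside.
- glaze: Glaze jar, 64 mm across, 100 mm high, at the left. Leave alone. Origin: centre of its underside.
- block: Cork block 110 x 60 x 35 mm beyond the gap between the trays. Leave alone. Origin: centre of its underside.
- brush: Brush 190 mm long lying at the left, beside the jar. Leave alone. Origin on its underside.
There are look-alikes about, which are no part of the job. Leave any turquoise look-alike of the cup_a alone. What is shaped like the cup_b but turquoise is not meant.

How it is judged:
By the outcome, as a careful person would: the job done as asked, in the order asked, and still so for the second after the job is handed in, with the robot touching nothing.
It also fails if it takes over 72 s, if anything falls off the work surface, if the arm or the gripper's body presses on something with over 40 N, if the wrist force passes 120 N, or if a joint passes its speed limit or range.

## Working session

There is one attempt and no reset: what is moved stays moved. The work goes in short steps, Python scripts to look and compute and a tool call to move; the robot and the scene stay as the last step left them, time stands still between calls to the robot, and variables do not carry over. Pictures are saved under pics/ and viewed, at most 13 in all, crops included, and the job is handed in when it is done.

Besides the shell and the picture viewer there is one more tool, called after "Request:" as name(argument=value, ...) on one line, values as JSON. step_arm: Moves the arm, as the interface text tells. Its arguments: {"type":"object","properties":{"translation":{"type":"array"},"rot":{"type":"array"},"fingers":{"type":"number"},"newtons":{"type":"number"}},"required":["translation","rot"]}

```bash
mkdir -p pics; cat > h.py <<'E'
import numpy as np, cv2
from plant import bot
from scipy.spatial.transform import Rotation as R
def grab(n):
    c=bot.calibration(n); im,d=bot.grab_frame(n); return im,d,c
def points(d,c):
    f=200/np.tan(np.radians(c["fovy"])/2); v,u=np.mgrid[:400,:640]
    P=np.stack([(u-c["cx"])/f*d,(v-c["cy"])/f*d,d],-1)
    T=np.array(c["pose"]); return P@T[:3,:3].T+T[:3,3]
E
python3 - <<'E'
from h import *
for n in("scene","top"):
    im,d,c=grab(n); cv2.imwrite(f"pics/{n}0.png",im); np.savez(f"{n}0.npz",im=im,d=d,**{k:np.array(v) for k,v in c.items()})
    print(n,c)
print(bot.sense())
E
```

```text
scene {'fovy': 48.270220878845905, 'cx': 320.8293510517817, 'cy': 199.36263714382181, 'pose': array([[-0.64372736,  0.52025933, -0.5611999 ,  1.33508677],
       [ 0.76498951,  0.41817409, -0.48981781,  0.70182482],
       [-0.02015303, -0.74462116, -0.66718303,  0.96225465],
       [ 0.        ,  0.        ,  0.        ,  1.        ]])}
top {'fovy': 47.876075168784155, 'cx': 320.73371831095625, 'cy': 194.9548519881867, 'pose': array([[-0.01286888, -0.99640715,  0.08370892,  0.44105007],
       [-0.99973533,  0.01441795,  0.01792729,  0.01179535],
       [-0.01906979, -0.08345607, -0.99632898,  1.77661599],
       [ 0.        ,  0.        ,  0.        ,  1.        ]])}
{'time_s': 0.1, 'joints': array([-8.83320491e-01,  4.08034475e-02,  8.39236876e-02, -3.95102214e-04,
       -1.61549132e+00, -3.33704571e-01]), 'dq': array([-0.00120923, -0.00274378,  0.00129585,  0.0008878 ,  0.0008969 ,
       -0.00023509]), 'tau': array([-5.39308065e-03, -3.69346261e+01,  3.48284090e+01,  6.95175022e+00,
       -4.56925001e-03,  1.57810030e-05]), 'ee_pos': array([ 0.20783497, -0.56255111,  0.23035917]), 'ee_rot': array([-1.75973137e-01,  9.84394634e-01,  7.83401106e-04, -2.12596736e-04]), 'contact_force': array([-0.11979037, -0.27389059,  0.34590826]), 'moment': array([0.02633556, 0.01525734, 0.04205898]), 'gripper_force': 0.0, 'gripper_width': 0.9958969389449887}
```

View pics/top0.png

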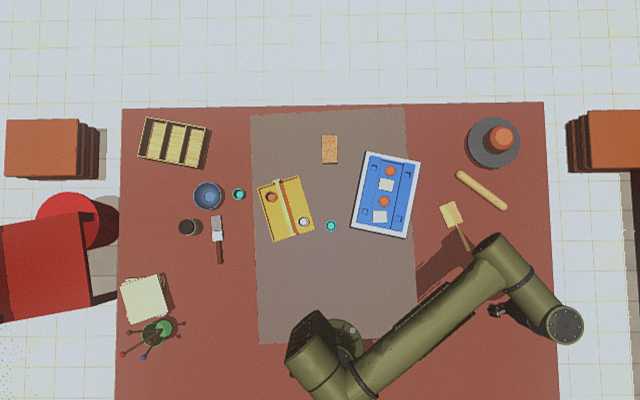

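View pics/scene0.png

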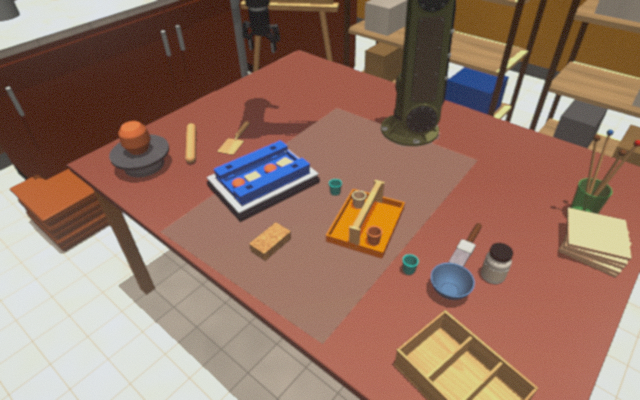

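The top view shows the orange tray at (286,208), with its handle bar running (276,180)–(298,236). cup_a (terracotta) is at (271,197) and cup_b (pale) at (304,222), both inside the tray. The blue tray on the stand is at (386,194). The turquoise look-alikes at (331,226) and (239,194) stand outside the tray and aren't meant. Next I'll measure the tray, handle and stand.

```bash
python3 - <<'E'
from h import *
z=np.load("top0.npz"); im=z["im"]; c={k:z[k] for k in("fovy","cx","cy","pose")}
P=points(z["d"],c); hsv=cv2.cvtColor(im,cv2.COLOR_BGR2HSV)
def sel(x0,x1,y0,y1):
    m=np.zeros((400,640),bool); m[y0:y1,x0:x1]=1; return m
def rect(m,n):
    Q=P[m]; r=cv2.minAreaRect(Q[:,:2].astype(np.float32)); print(n,m.sum(),"c",np.round(r[0],4),"size",np.round(r[1],4),"ang",round(r[2],2),"z",np.round(np.percentile(Q[:,2],[5,50,95]),4))
t=sel(250,322,165,250)
print("table z",np.median(P[sel(300,340,260,300)][:,2]))
orange=t&(hsv[...,1]>150)&(hsv[...,0]>15)&(hsv[...,0]<32)
rect(orange,"tray"); 
rect(t&(P[...,2]>0.025)&(P[...,2]<0.05)&orange,"rim")
rect(t&(P[...,2]>0.08),"bar")
b=sel(340,430,140,245)
blue=b&(hsv[...,0]>100)&(hsv[...,0]<125)&(hsv[...,1]>120)
rect(blue,"blue"); rect(blue&(P[...,2]>0.07),"blue hi")
rect(b&(P[...,2]>0.02),"stand")
h=P[b][:,2]; print(np.histogram(h,bins=np.arange(0,0.11,0.01)))
crop=np.hstack([cv2.resize(im[165:250,250:335],None,fx=4.6,fy=4.6,interpolation=3),cv2.resize(im[148:240,345:425],(400,391),interpolation=3)])
cv2.imwrite("pics/crop1.png",crop)
E
```

```text
table z 0.0014422113549797944
tray 117 c [0.5296 0.1505] size [0.2501 0.2139] ang 16.9 z [0.0138 0.0223 0.0422]
rim 43 c [0.5383 0.1797] size [0.2148 0.1651] ang 16.32 z [0.0263 0.0362 0.0426]
bar 328 c [0.5097 0.1533] size [0.2912 0.1187] ang 41.94 z [0.091  0.1003 1.7766]
blue 2518 c [ 0.5676 -0.1531] size [0.2624 0.3224] ang 76.65 z [0.041  0.0759 0.0863]
blue hi 1490 c [ 0.5676 -0.1526] size [0.2632 0.3207] ang 76.95 z [0.0735 0.0805 0.0873]
stand 4484 c [ 0.5779 -0.1694] size [0.2912 0.3485] ang 76.95 z [0.0342 0.0511 0.0851]
(array([2854,  195,  144,  597, 1412,  477,  269,  738,  801,   14]), array([0.  , 0.01, 0.02, 0.03, 0.04, 0.05, 0.06, 0.07, 0.08, 0.09, 0.1 ]))
```

View pics/crop1.png

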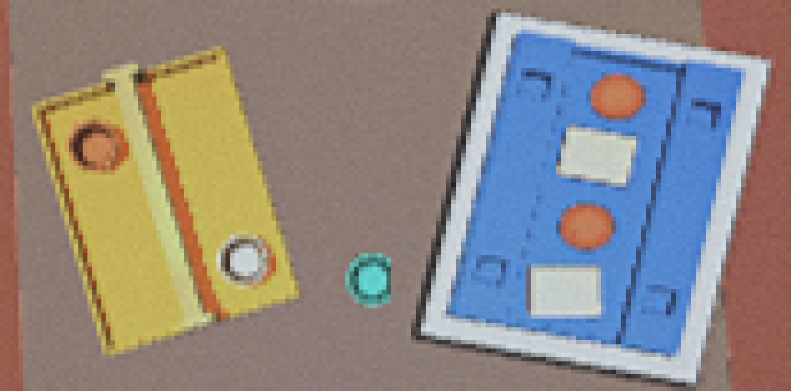

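The crop confirms the meant objects: the terracotta cup (a) and the pale cup (b) are both inside the orange tray, and the turquoise one stands outside, so it stays. All four sockets show as dark squares, at crop (535,82), (705,112), (490,270) and (660,300). Next I'll refine the poses and plan a wrist view.

```bash
cat >> h.py <<'E'
def ray(uv,c,z,fish=False):
    uv=np.atleast_2d(np.float64(uv)); f=200/np.tan(np.radians(float(c["fovy"]))/2)
    q=(uv-[float(c["cx"]),float(c["cy"])])/f
    if fish:
        r=np.linalg.norm(q,axis=1,keepdims=True)+1e-12; D=np.hstack([q/r*np.sin(r),np.cos(r)])
    else: D=np.hstack([q,np.ones((len(q),1))])
    T=np.array(c["pose"]); D=D@T[:3,:3].T
    return T[:3,3]+D*((z-T[2,3])/D[:,2:])
def tool(s=None):
    s=s or bot.sense(); T=np.eye(4); T[:3,:3]=R.from_quat(s["ee_rot"]).as_matrix(); T[:3,3]=s["ee_pos"]; return T
def delta(goal_pos,xang,T=None):
    "shift and rotvec in tool axes to a tool-down pose whose x axis is at world angle xang (deg)"
    T=tool() if T is None else T; a=np.radians(xang)
    G=np.array([[np.cos(a),np.sin(a),0],[np.sin(a),-np.cos(a),0],[0,0,-1.]])
    return np.round(T[:3,:3].T@(np.array(goal_pos)-T[:3,3]),4),np.round(R.from_matrix(T[:3,:3].T@G).as_rotvec(),4)
E
python3 - <<'E'
from h import *
z=np.load("top0.npz"); c={k:z[k] for k in("fovy","cx","cy","pose")}
# crop -> picture pixels
L=lambda p:(np.array(p,float)/4.6+[250,165]-[.4,.4]); B=lambda p:((np.array(p,float)-[391,0])*[80/400,92/391]+[345,148]-[.4,.4])
bar=ray(L([[122,68],[200,320]]),c,.099); print("bar",bar,np.linalg.norm(bar[0]-bar[1]),bar.mean(0),np.degrees(np.arctan2(*(bar[0]-bar[1])[1::-1])))
rim=ray(L([[38,105],[225,50],[297,297],[108,352]]),c,.041);print("rim",rim,rim.mean(0),[np.linalg.norm(rim[i]-rim[i-1]) for i in range(4)],np.degrees(np.arctan2(*(rim[1]-rim[2])[1::-1])))
so=ray(B([[535,82],[705,112],[660,300],[490,270]]),c,.078);print("sock",so.round(4),so.mean(0),[np.linalg.norm(so[i]-so[i-1]) for i in range(4)],np.degrees(np.arctan2(*(so[1]-so[2])[1::-1])))
T=tool();cw=bot.calibration("wrist");M=np.linalg.inv(T)@np.array(cw["pose"]);print("cam in tool",M.round(3),cw["fovy"],cw["cx"],cw["cy"])
print(delta([.55,.0,.4],180))
E
```

```text
bar [[0.64310428 0.2087776  0.099     ]
 [0.43733078 0.14660387 0.099     ]] 0.2149611759089253 [0.54021753 0.17769073 0.099     ] 16.812005679375062
rim [[0.61973466 0.28676971 0.041     ]
 [0.6640689  0.12836857 0.041     ]
 [0.45530663 0.06996991 0.041     ]
 [0.41156521 0.22839783 0.041     ]] [0.53766885 0.1783765  0.041     ] [np.float64(0.21619850565809606), np.float64(0.1644884407568452), np.float64(0.21677658105300912), np.float64(0.16435546703590548)] 15.628305984558788
sock [[ 0.6877 -0.1589  0.078 ]
 [ 0.6588 -0.2867  0.078 ]
 [ 0.492  -0.2482  0.078 ]
 [ 0.5203 -0.1213  0.078 ]] [ 0.58969347 -0.20379982  0.078     ] [np.float64(0.1716510908515361), np.float64(0.13104306731886065), np.float64(0.1711825707883851), np.float64(0.13002314216462507)] -13.000963585051062
cam in tool [[ 0.002 -0.954 -0.301  0.077]
 [ 1.     0.001  0.002 -0.   ]
 [-0.001 -0.301  0.954 -0.142]
 [ 0.     0.     0.     1.   ]] 65.70646984690485 318.76434968421245 203.1156309425238
(array([-0.5158,  0.4094, -0.1691]), array([ 0.0016, -0.0004,  0.3538]))
```

```bash
python3 - <<'E'
from h import *
print(delta([.58,-.20,.32],167)); print(delta([.50,-.17,.33],180))
E
```

```text
(array([-0.4747,  0.2113, -0.0894]), array([ 0.0015, -0.0006,  0.5807]))
(array([-0.4101,  0.2672, -0.0993]), array([ 0.0016, -0.0004,  0.3538]))
```

Request:
step_arm(translation=[[-0.034, 0.015, -0.015], [-0.068, 0.03, -0.03], [-0.102, 0.045, -0.045], [-0.136, 0.06, -0.06], [-0.17, 0.075, -0.075], [-0.205, 0.09, -0.089], [-0.24, 0.106, -0.089], [-0.275, 0.122, -0.089], [-0.31, 0.137, -0.089], [-0.345, 0.153, -0.089], [-0.38, 0.169, -0.089], [-0.415, 0.184, -0.089]], rot=[[0, 0, 0.05], [0, 0, 0.1], [0, 0, 0.15], [0, 0, 0.2], [0, 0, 0.25], [0, 0, 0.3], [0, 0, 0.35], [0, 0, 0.4], [0, 0, 0.45], [0, 0, 0.5], [0, 0, 0.54], [0, 0, 0.58]])

```text
time_s: 1.1
ee_pos: [0.5344, -0.2446, 0.3201]
ee_rot: [0.114, 0.994, 0.0, -0.0]
contact_force: [0.6, -0.9, 0.3]
gripper_width: 0.995
gripper_force: 0.0
```

```bash
python3 - <<'E'
from h import *
print(bot.sense()["time_s"],tool().round(3)); print(delta([.58,-.20,.32],167))
E
```

```text
1.1 [[-0.974  0.226 -0.     0.534]
 [ 0.226  0.974  0.    -0.245]
 [ 0.     0.    -1.     0.32 ]
 [ 0.     0.     0.     1.   ]]
(array([-0.0343,  0.0538,  0.0001]), array([ 0.0002, -0.0003, -0.001 ]))
```

Request:
step_arm(translation=[[-0.012, 0.018, 0], [-0.024, 0.036, 0], [-0.034, 0.054, 0], [-0.034, 0.054, 0], [-0.034, 0.054, 0]], rot=[[0, 0, 0], [0, 0, 0], [0, 0, 0], [0, 0, 0], [0, 0, 0]])

```text
time_s: 1.52
ee_pos: [0.5791, -0.2006, 0.3191]
ee_rot: [0.112, 0.994, 0.0, -0.001]
contact_force: [-0.4, 0.2, -0.0]
gripper_width: 1.002
gripper_force: 0.0
```

```bash
python3 - <<'E'
from h import *
im,d,c=grab("wrist"); cv2.imwrite("pics/w1.png",im); np.savez("w1.npz",im=im,d=d,**{k:np.array(v) for k,v in c.items()})
print(tool().round(4))
E
```

```text
[[-9.747e-01  2.237e-01 -1.100e-03  5.786e-01]
 [ 2.237e-01  9.747e-01  0.000e+00 -2.014e-01]
 [ 1.100e-03 -2.000e-04 -1.000e+00  3.197e-01]
 [ 0.000e+00  0.000e+00  0.000e+00  1.000e+00]]
```

View pics/w1.png

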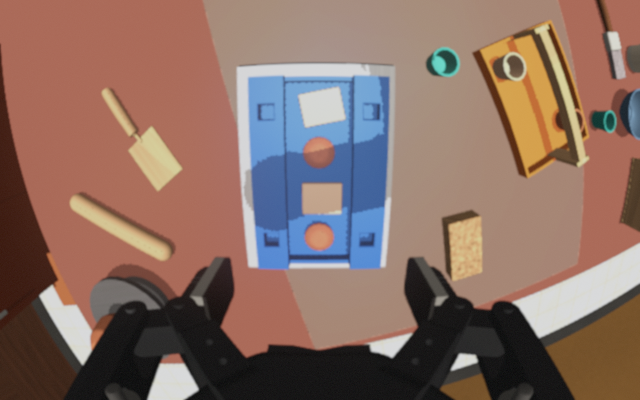

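The wrist view shows the blue tray in the centre. Its sockets are at (266,112), (371,112), (272,240) and (367,240), and the fingers are at the bottom. I'll rectify this onto the rail-top plane to read the socket openings.

```bash
cat >> h.py <<'E'
def rectify(im,c,ctr,yaw,z,w,h,mm=0.5):
    "fisheye picture resampled on plane z: column along local x, row along local -y"
    f=200/np.tan(np.radians(float(c["fovy"]))/2); T=np.array(c["pose"])
    j,i=np.meshgrid((np.arange(w)-w/2)*mm/1e3,-(np.arange(h)-h/2)*mm/1e3)
    a=np.radians(yaw); W=np.stack([ctr[0]+j*np.cos(a)-i*np.sin(a),ctr[1]+j*np.sin(a)+i*np.cos(a),np.full_like(i,z)],-1)
    q=(W-T[:3,3])@T[:3,:3]; n=np.linalg.norm(q[...,:2],axis=-1); k=f*np.arctan2(n,q[...,2])/n
    return cv2.remap(im,(q[...,0]*k+c["cx"]).astype(np.float32),(q[...,1]*k+c["cy"]).astype(np.float32),cv2.INTER_CUBIC)
E
python3 - <<'E'
from h import *
z=np.load("w1.npz"); im=z["im"]; c={k:z[k] for k in("fovy","cx","cy","pose")}
s=ray([[266,112],[371,112],[367,240],[272,240]],c,.08,True); m=s.mean(0); print(s.round(4),m)
e=(s[2]+s[3]-s[0]-s[1]); print(np.degrees(np.arctan2(e[1],e[0])),[np.linalg.norm(s[i]-s[i-1]) for i in range(4)])
ctr=[.59,-.204]; r=rectify(im,c,ctr,-13,.08,640,460)
cv2.imwrite("pics/r1full.png",r)
# 4 sockets, 50 mm windows x8
g=[]
for sy in(1,-1):
    row=[]
    for sx in(-1,1):
        u=int(320+sx*170);v=int(230-sy*130); w=cv2.resize(r[v-40:v+40,u-40:u+40],None,fx=3.5,fy=3.5,interpolation=3)
        cv2.line(w,(140,130),(140,150),(0,255,255),1);cv2.line(w,(130,140),(150,140),(0,255,255),1); row.append(w)
    g.append(np.hstack(row))
cv2.imwrite("pics/r1.png",np.vstack(g))
E
```

```text
[[ 0.4925 -0.2467  0.08  ]
 [ 0.5209 -0.1214  0.08  ]
 [ 0.6862 -0.1574  0.08  ]
 [ 0.6577 -0.283   0.08  ]] [ 0.5893292  -0.20211731  0.08      ]
-12.319473610551709 [np.float64(0.1691508268384901), np.float64(0.12844241617922225), np.float64(0.16919484456068223), np.float64(0.128809012602122)]
```

View pics/r1.png

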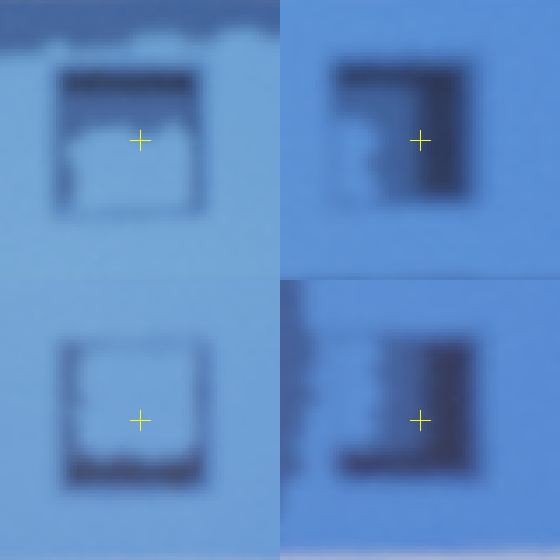

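The rectified crop shows four clean 20 mm squares, about 1.8 mm in −x and 0.9 mm in +y from the crosses. That puts the blue tray's centre at about (0.5885, −0.2027) with yaw about −12.7°. Next I'll look at the orange tray from above.

```bash
python3 - <<'E'
from h import *
print(delta([.539,.178,.30],196.2))
E
```

```text
(array([0.1235, 0.3609, 0.0198]), array([ 1.000e-04, -1.200e-03, -5.084e-01]))
```

Request:
step_arm(translation=[[0.012, 0.036, 0.002], [0.024, 0.072, 0.004], [0.036, 0.108, 0.006], [0.049, 0.144, 0.008], [0.061, 0.18, 0.01], [0.073, 0.216, 0.012], [0.086, 0.252, 0.014], [0.098, 0.288, 0.016], [0.111, 0.325, 0.018], [0.123, 0.361, 0.02], [0.123, 0.361, 0.02], [0.123, 0.361, 0.02]], rot=[[0, 0, -0.05], [0, 0, -0.1], [0, 0, -0.15], [0, 0, -0.2], [0, 0, -0.25], [0, 0, -0.3], [0, 0, -0.35], [0, 0, -0.4], [0, 0, -0.45], [0, 0, -0.508], [0, 0, -0.508], [0, 0, -0.508]])

```text
time_s: 2.57
ee_pos: [0.5393, 0.1787, 0.3]
ee_rot: [-0.141, 0.99, -0.0, -0.0]
contact_force: [0.9, -0.5, 0.1]
gripper_width: 1.002
gripper_force: 0.0
```

```bash
python3 - <<'E'
from h import *
im,d,c=grab("wrist"); np.savez("w2.npz",im=im,d=d,**{k:np.array(v) for k,v in c.items()})
print(tool().round(4),bot.sense()["joints"].round(2))
a=rectify(im,c,[.539,.178],16.2,.099,520,200); b=rectify(im,c,[.539,.178],16.2,.041,520,380)
for q in(a,b): cv2.drawMarker(q,(260,q.shape[0]//2),(0,0,255),0,10)
cv2.imwrite("pics/r2.png",np.vstack([a,b]))
E
```

```text
[[-9.605e-01 -2.781e-01  2.000e-04  5.396e-01]
 [-2.781e-01  9.605e-01 -1.000e-04  1.776e-01]
 [-1.000e-04 -2.000e-04 -1.000e+00  3.005e-01]
 [ 0.000e+00  0.000e+00  0.000e+00  1.000e+00]] [ 0.67 -0.03  0.14  0.   -1.74 -1.96]
```

View pics/r2.png

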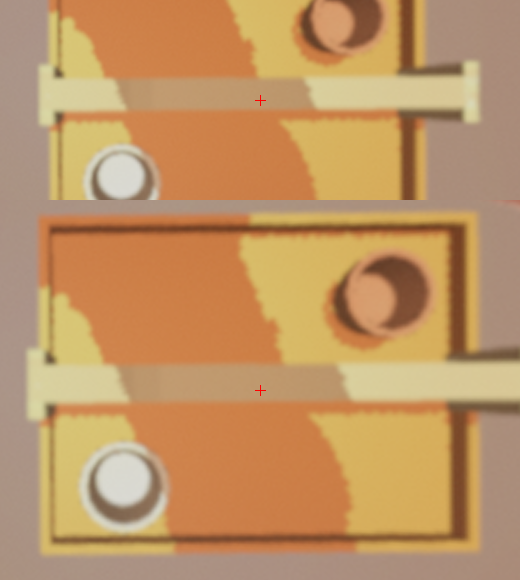

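The rectified view shows the bar, rim (219.5 × 170 mm, as specified) and both cups, with cup_a in the +x,+y quarter. Next I'll fit the bar and rim edges numerically.

```bash
python3 - <<'E'
from h import *
z=np.load("w2.npz"); im=z["im"]; c={k:z[k] for k in("fovy","cx","cy","pose")}
def fit(zp,which):
    r=rectify(im,c,[.539,.178],16.2,zp,640,480); hsv=cv2.cvtColor(r,cv2.COLOR_BGR2HSV)
    if which=="rim":
        m=((hsv[...,1]>110)&(hsv[...,2]>60)).astype(np.uint8)*255
        m=cv2.morphologyEx(m,cv2.MORPH_OPEN,np.ones((7,7)))
        cs,_=cv2.findContours(m,0,2); k=max(cs,key=cv2.contourArea); q=cv2.minAreaRect(k)
        print("rim",np.round((np.array(q[0])-[320,240])*[.5,-.5],2),np.array(q[1])*.5,q[2])
    else: # bar edges by vertical gradient between columns, away from posts
        g=cv2.cvtColor(r,cv2.COLOR_BGR2LAB).astype(float)[...,2]; g=cv2.GaussianBlur(g,(0,0),1.5); G=np.diff(g,axis=0)
        u=np.arange(135,500,5); up=[];lo=[]
        for k in u: up.append(195+np.argmin(G[195:240,k])); lo.append(240+np.argmax(G[222:262,k])-18)
        for n,e in(("up",up),("lo",lo)):
            e=np.array(e); p=np.polyfit(u-320,e,1)
            for _ in range(3): ok=abs(np.polyval(p,u-320)-e)<2; p=np.polyfit((u-320)[ok],e[ok],1)
            print(n,ok.mean(),"y mm",(240-p[1])*.5,"slope deg",-np.degrees(p[0]))
fit(.041,"rim"); fit(.099,"bar")
E
```

```text
rim [  0.2  -42.07] [ 78.64252472 219.07225037] 89.61547088623047
up 0.8904109589041096 y mm 11.863090034965012 slope deg 0.43021918358161093
lo 0.8904109589041096 y mm -4.567001748251741 slope deg 0.3275475507128602
```

```bash
python3 - <<'E'
from h import *
print(delta([.5379,.1814,.125],196.6))
E
```

```text
(array([0.0006, 0.0042, 0.1755]), array([-0.0002,  0.0001, -0.0079]))
```

Request:
step_arm(translation=[[0, 0.001, 0.03], [0, 0.002, 0.06], [0, 0.003, 0.09], [0.001, 0.004, 0.12], [0.001, 0.004, 0.15], [0.001, 0.004, 0.175], [0.001, 0.004, 0.175], [0.001, 0.004, 0.175]], rot=[[0, 0, -0.004], [0, 0, -0.008], [0, 0, -0.008], [0, 0, -0.008], [0, 0, -0.008], [0, 0, -0.008], [0, 0, -0.008], [0, 0, -0.008]], fingers=0.5)

```text
time_s: 3.28
ee_pos: [0.5377, 0.1796, 0.1253]
ee_rot: [-0.143, 0.99, -0.001, -0.001]
contact_force: [-0.2, -0.6, 0.4]
gripper_width: 0.503
gripper_force: 0.0
```

```bash
python3 - <<'E'
from h import *
im,d,c=grab("wrist"); np.savez("w3.npz",im=im,d=d,**{k:np.array(v) for k,v in c.items()}); cv2.imwrite("pics/w3.png",im)
print(tool().round(4))
E
```

```text
[[-9.588e-01 -2.842e-01  2.100e-03  5.387e-01]
 [-2.842e-01  9.588e-01  1.000e-04  1.804e-01]
 [-2.000e-03 -5.000e-04 -1.000e+00  1.273e-01]
 [ 0.000e+00  0.000e+00  0.000e+00  1.000e+00]]
```

View pics/w3.png

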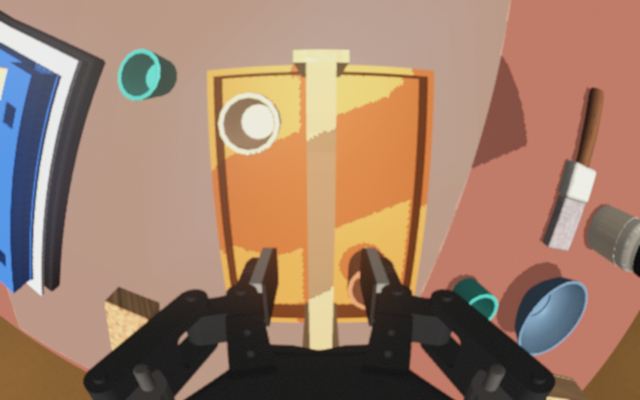

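The view shows the bar centred at column 320, midway between the finger tips at columns 277 and 362. Both cups are clear of the fingers. I'll descend and grip.

Request:
step_arm(translation=[[0, 0, 0.015], [0, 0, 0.03], [0, 0, 0.045], [0, 0, 0.057], [0, 0, 0.057], [0, 0, 0.057]], rot=[[0, 0, 0], [0, 0, 0], [0, 0, 0], [0, 0, 0], [0, 0, 0], [0, 0, 0]])

```text
time_s: 3.83
ee_pos: [0.5383, 0.1814, 0.0696]
ee_rot: [-0.144, 0.99, 0.0, 0.001]
contact_force: [0.2, -0.2, 1.1]
gripper_width: 0.503
gripper_force: 0.0
```

Request:
step_arm(translation=[[0, 0, 0], [0, 0, 0], [0, 0, 0], [0, 0, 0], [0, 0, 0], [0, 0, 0], [0, 0, 0], [0, 0, 0], [0, 0, 0], [0, 0, 0]], rot=[[0, 0, 0], [0, 0, 0], [0, 0, 0], [0, 0, 0], [0, 0, 0], [0, 0, 0], [0, 0, 0], [0, 0, 0], [0, 0, 0], [0, 0, 0]], fingers=0, newtons=70)

```text
time_s: 4.67
ee_pos: [0.5386, 0.1817, 0.0702]
ee_rot: [-0.144, 0.99, 0.0, 0.001]
contact_force: [0.2, -0.3, 5.6]
gripper_width: 0.172
gripper_force: 69.7
```

```bash
python3 - <<'E'
from h import *
s=bot.sense();print(tool(s).round(4),s["contact_force"],s["moment"],s["gripper_width"],s["gripper_force"])
E
```

```text
[[-9.582e-01 -2.860e-01  2.600e-03  5.386e-01]
 [-2.860e-01  9.582e-01  7.000e-04  1.817e-01]
 [-2.700e-03 -0.000e+00 -1.000e+00  7.020e-02]
 [ 0.000e+00  0.000e+00  0.000e+00  1.000e+00]] [ 0.15740721 -0.30944996  5.59923523] [-0.251096    0.23301223 -0.00919828] 0.1724652871698208 69.69539880752563
```

The grip holds the bar: opening 0.172 is about 15 mm, at 70 N. I'll lift gently.

Request:
step_arm(translation=[[0, 0, -0.002], [0, 0, -0.006], [0, 0, -0.014], [0, 0, -0.026], [0, 0, -0.04], [0, 0, -0.055], [0, 0, -0.07], [0, 0, -0.085], [0, 0, -0.1], [0, 0, -0.112], [0, 0, -0.118], [0, 0, -0.12]], rot=[[0, 0, 0], [0, 0, 0], [0, 0, 0], [0, 0, 0], [0, 0, 0], [0, 0, 0], [0, 0, 0], [0, 0, 0], [0, 0, 0], [0, 0, 0], [0, 0, 0], [0, 0, 0]])

```text
time_s: 5.67
ee_pos: [0.5381, 0.1818, 0.1899]
ee_rot: [-0.144, 0.99, 0.001, 0.001]
contact_force: [-0.2, 0.1, -4.9]
gripper_width: 0.173
gripper_force: 68.3
```

Request:
step_arm(translation=[[0, 0, 0], [0, 0, 0], [0, 0, 0]], rot=[[0, 0, 0], [0, 0, 0], [0, 0, 0]])

```text
time_s: 5.92
ee_pos: [0.5372, 0.1814, 0.187]
ee_rot: [-0.144, 0.99, -0.0, -0.001]
contact_force: [-0.0, 0.0, -5.4]
gripper_width: 0.175
gripper_force: 68.3
```

```bash
python3 - <<'E'
from h import *
im,d,c=grab("wrist"); np.savez("w4.npz",im=im,d=d,**{k:np.array(v) for k,v in c.items()}); cv2.imwrite("pics/w4.png",im)
s=bot.sense();T=tool(s);print(T.round(4),s["contact_force"],s["moment"],s["gripper_width"],s["gripper_force"])
# x of tray along tool: rim near edge / post of the bar: rectify at tool frame, bar-top plane 99-70.2=~29 mm above the TCP
z=T[2,3]+.029; r=rectify(im,c,T[:2,3],16.6,z,640,300); cv2.imwrite("r4.png",r)
print("to target",delta([.5885,-.2027,T[2,3]],167.3,T))
E
```

```text
[[-9.583e-01 -2.857e-01 -1.700e-03  5.373e-01]
 [-2.857e-01  9.583e-01 -8.000e-04  1.813e-01]
 [ 1.800e-03 -3.000e-04 -1.000e+00  1.872e-01]
 [ 0.000e+00  0.000e+00  0.000e+00  1.000e+00]] [-0.32397146 -0.12701232 -5.34687214] [-0.00369122  0.01378061  0.00857366] 0.17343301374609824 68.27902436256409
to target (array([ 6.070e-02, -3.827e-01,  2.000e-04]), array([-0.0007, -0.0017,  0.5114]))
```

View pics/w4.png

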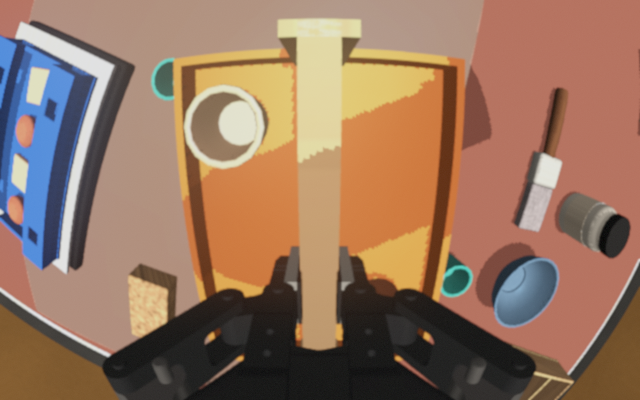

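The tray hangs level with cup_b standing at (225,125), and the measured weight is 5.4 N. I'll check the tray's offset along the bar from the near post end at (320,19), then carry it across.

```bash
python3 - <<'E'
from h import *
z=np.load("w4.npz"); c={k:z[k] for k in("fovy","cx","cy","pose")}; im=z["im"]
T=np.array([[-.9583,-.2857,0,.5373],[-.2857,.9583,0,.1813],[0,0,-1,.1872],[0,0,0,1]])
g=cv2.cvtColor(im,cv2.COLOR_BGR2LAB)[...,2].astype(int)[:60,300:340].mean(1); v=np.argmax(np.diff(g)); print("post edge row",v)
p=ray([[320,v+.5],[298,100],[342,100]],c,.1872+.029,True); print(((p-T[:3,3])@T[:3,:3]).round(4))
v,u=185,60
# rim near corners at z = origin+28 -> TCP -57+28
p=ray([[173,59],[465,59]],c,.1872-.029,True); print(((p-T[:3,3])@T[:3,:3]).round(4))
E
```

```text
post edge row 36
[[ 0.1034  0.0006 -0.029 ]
 [ 0.0799 -0.0073 -0.029 ]
 [ 0.0799  0.0085 -0.029 ]]
[[ 0.1105 -0.0843  0.029 ]
 [ 0.1109  0.085   0.029 ]]
```

Request:
step_arm(translation=[[0.001, -0.004, 0], [0.002, -0.013, 0], [0.004, -0.027, 0], [0.007, -0.045, 0], [0.01, -0.065, 0], [0.014, -0.086, 0], [0.017, -0.107, 0], [0.02, -0.128, 0], [0.024, -0.149, 0], [0.027, -0.17, 0], [0.03, -0.191, 0], [0.034, -0.212, 0]], rot=[[0, 0, 0.005], [0, 0, 0.02], [0, 0, 0.04], [0, 0, 0.065], [0, 0, 0.09], [0, 0, 0.118], [0, 0, 0.146], [0, 0, 0.174], [0, 0, 0.202], [0, 0, 0.23], [0, 0, 0.258], [0, 0, 0.286]])

```text
time_s: 6.97
ee_pos: [0.5655, -0.0338, 0.1884]
ee_rot: [-0.0, 1.0, -0.0, 0.0]
contact_force: [1.0, -0.3, -5.4]
gripper_width: 0.179
gripper_force: 68.4
```

```bash
python3 - <<'E'
from h import *
s=bot.sense();T=tool(s);print(T.round(4),s["contact_force"])
print("to target",delta([.5885,-.2027,.187],167.3,T))
E
```

```text
[[-1.000e+00 -5.000e-04  1.000e-04  5.655e-01]
 [-5.000e-04  1.000e+00 -2.000e-04 -3.380e-02]
 [-1.000e-04 -2.000e-04 -1.000e+00  1.884e-01]
 [ 0.000e+00  0.000e+00  0.000e+00  1.000e+00]] [ 0.95002689 -0.26190842 -5.41214779]
to target (array([-0.0229, -0.1689,  0.0014]), array([-2.000e-04,  1.000e-04,  2.221e-01]))
```

The rim corners put the tray centre within 1 mm of the TCP, at tool (+0.7, +0.3) mm. I'll carry on with the traverse and slow down at the end.

Request:
step_arm(translation=[[-0.003, -0.021, 0], [-0.006, -0.042, 0], [-0.009, -0.063, 0], [-0.012, -0.084, 0], [-0.014, -0.105, 0], [-0.017, -0.124, 0], [-0.019, -0.14, 0], [-0.021, -0.154, 0], [-0.023, -0.164, 0], [-0.024, -0.169, 0], [-0.024, -0.169, 0], [-0.024, -0.169, 0]], rot=[[0, 0, 0.028], [0, 0, 0.056], [0, 0, 0.084], [0, 0, 0.112], [0, 0, 0.14], [0, 0, 0.165], [0, 0, 0.187], [0, 0, 0.205], [0, 0, 0.217], [0, 0, 0.222], [0, 0, 0.222], [0, 0, 0.222]])

```text
time_s: 7.97
ee_pos: [0.5903, -0.2001, 0.1881]
ee_rot: [0.109, 0.994, 0.0, -0.0]
contact_force: [0.4, 0.3, -5.9]
gripper_width: 0.174
gripper_force: 68.5
```

```bash
python3 - <<'E'
from h import *
im,d,c=grab("wrist"); cv2.imwrite("w5.png",im)
P=[]; 
for _ in range(5): bot.grab_frame("wrist"); s=bot.sense(); P.append(s["ee_pos"])
P=np.array(P); print(P.round(4),P.mean(0).round(4)); T=tool(s);print(T.round(4),s["contact_force"])
T[:3,3]=P.mean(0)
t=np.array([.5885,-.2027,.187]); a=np.radians(167.3); tx=np.array([np.cos(a),np.sin(a),0]); ty=np.array([np.sin(a),-np.cos(a),0])
print("to target",delta(t-.0007*tx-.0003*ty,167.3,T))
E
```

```text
[[ 0.5904 -0.1995  0.1883]
 [ 0.5904 -0.1995  0.1884]
 [ 0.5904 -0.1995  0.1884]
 [ 0.5904 -0.1996  0.1884]
 [ 0.5904 -0.1996  0.1884]] [ 0.5904 -0.1995  0.1884]
[[-9.765e-01  2.155e-01  2.000e-04  5.904e-01]
 [ 2.155e-01  9.765e-01  1.000e-04 -1.996e-01]
 [-2.000e-04  2.000e-04 -1.000e+00  1.884e-01]
 [ 0.000e+00  0.000e+00  0.000e+00  1.000e+00]] [-0.51901498 -0.88464845 -5.96266253]
to target (array([ 0.0005, -0.0038,  0.0014]), array([0.0002, 0.0002, 0.0044]))
```

Request:
step_arm(translation=[[0.0, -0.002, 0.004], [0.0, -0.004, 0.01], [0.0, -0.004, 0.018], [0.0, -0.004, 0.025], [0.0, -0.004, 0.029], [0.0, -0.004, 0.03], [0.0, -0.004, 0.03]], rot=[[0, 0, 0.002], [0, 0, 0.004], [0, 0, 0.004], [0, 0, 0.004], [0, 0, 0.004], [0, 0, 0.004], [0, 0, 0.004]])

```text
time_s: 8.85
ee_pos: [0.5892, -0.2042, 0.1575]
ee_rot: [0.111, 0.994, -0.0, -0.001]
contact_force: [-0.5, 0.0, -4.4]
gripper_width: 0.172
gripper_force: 68.5
```

```bash
cat > st.py <<'E'
from h import *
s=bot.sense();T=tool(s)
t=np.array([.5885,-.2027,.187]); a=np.radians(167.3); tx=np.array([np.cos(a),np.sin(a),0]); ty=np.array([np.sin(a),-np.cos(a),0])
print(s["time_s"],T[:3,3].round(4),"F",s["contact_force"].round(2),"M",s["moment"].round(2)); print(delta(t-.0007*tx-.0003*ty,167.3,T))
E
python3 st.py; python3 - <<'E'
from h import *
im,d,c=grab("wrist"); cv2.imwrite("pics/w6.png",im)
E
```

```text
8.85 [ 0.5892 -0.2042  0.1575] F [-0.51  0.01 -4.38] M [-0.02 -0.01 -0.06]
(array([ 0.0004,  0.001 , -0.0295]), array([-0.0002, -0.0012, -0.0006]))
```

View pics/w6.png

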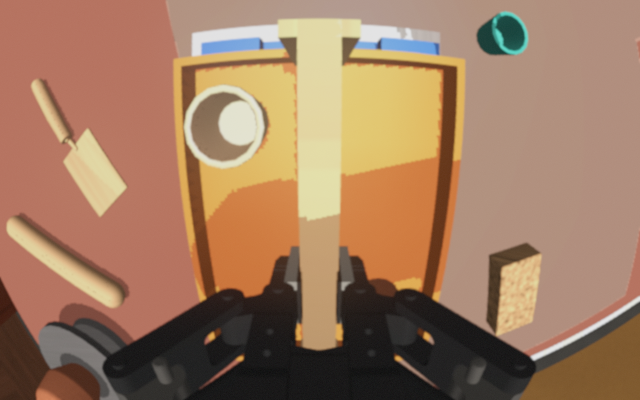

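The orange tray sits squarely over the blue one: the blue end strip shows evenly at the top, columns 200–440, and the cup is standing. I'll lower slowly and watch the force.

Request:
step_arm(translation=[[0, 0.001, 0.001], [0, 0.001, 0.003], [0, 0.001, 0.0045], [0, 0.001, 0.006], [0, 0.001, 0.0075], [0, 0.001, 0.009], [0, 0.001, 0.0105], [0, 0.001, 0.0105]], rot=[[0, 0, 0], [0, 0, 0], [0, 0, 0], [0, 0, 0], [0, 0, 0], [0, 0, 0], [0, 0, 0], [0, 0, 0]])

```text
time_s: 9.57
ee_pos: [0.5895, -0.2031, 0.1473]
ee_rot: [0.111, 0.994, 0.0, -0.0]
contact_force: [-0.8, 0.3, -4.5]
gripper_width: 0.175
gripper_force: 68.5
```

```bash
python3 st.py
```

```text
9.5667 [ 0.5895 -0.2031  0.1473] F [-0.82  0.34 -4.46] M [ 0.02  0.02 -0.04]
(array([ 0.0004, -0.0001, -0.0397]), array([ 0.0001, -0.0008, -0.0006]))
```

No vertical force yet, and contact on the rail tops was expected near 0.150, so the lugs may be entering. I'll continue lightly.

Request:
step_arm(translation=[[0, 0, 0.001], [0, 0, 0.002], [0, 0, 0.003], [0, 0, 0.004], [0, 0, 0.005], [0, 0, 0.005]], rot=[[0, 0, 0], [0, 0, 0], [0, 0, 0], [0, 0, 0], [0, 0, 0], [0, 0, 0]])

```text
time_s: 10.07
ee_pos: [0.5896, -0.2031, 0.1424]
ee_rot: [0.111, 0.994, 0.0, -0.0]
contact_force: [-0.2, -0.2, -6.0]
gripper_width: 0.175
gripper_force: 68.5
```

```bash
python3 st.py
```

```text
10.0667 [ 0.5896 -0.2031  0.1424] F [-0.19 -0.21 -5.98] M [0.03 0.02 0.  ]
(array([ 0.0005, -0.0001, -0.0446]), array([ 0.0001, -0.0004, -0.0006]))
```

Request:
step_arm(translation=[[0, 0, 0.001], [0, 0, 0.002], [0, 0, 0.003], [0, 0, 0.004], [0, 0, 0.005], [0, 0, 0.006], [0, 0, 0.006]], rot=[[0, 0, 0], [0, 0, 0], [0, 0, 0], [0, 0, 0], [0, 0, 0], [0, 0, 0], [0, 0, 0]])

```text
time_s: 10.65
ee_pos: [0.5897, -0.2032, 0.1367]
ee_rot: [0.111, 0.994, 0.0, 0.0]
contact_force: [0.7, 1.0, -4.7]
gripper_width: 0.177
gripper_force: 68.6
```

```bash
python3 st.py
```

```text
10.65 [ 0.5897 -0.2032  0.1367] F [ 0.71  0.98 -4.69] M [ 0.09 -0.07 -0.03]
(array([ 0.0006, -0.0001, -0.0503]), array([ 0.    ,  0.    , -0.0005]))
```

Request:
step_arm(translation=[[0, 0, 0.001], [0, 0, 0.002], [0, 0, 0.003], [0, 0, 0.003]], rot=[[0, 0, 0], [0, 0, 0], [0, 0, 0], [0, 0, 0]])

```text
time_s: 10.98
ee_pos: [0.5899, -0.2033, 0.1346]
ee_rot: [0.111, 0.994, -0.0, 0.0]
contact_force: [-0.3, 1.6, 0.9]
gripper_width: 0.176
gripper_force: 69.4
```

```bash
python3 st.py
```

```text
10.9833 [ 0.5899 -0.2033  0.1346] F [-0.34  1.64  0.93] M [0.48 0.51 0.02]
(array([ 0.0007, -0.    , -0.0524]), array([-0.0001,  0.001 , -0.0005]))
```

The rail now carries about 6 N at the height expected for home. The moment suggests one corner touched first, so I'll press lightly to seat it, staying well under 25 N.

Request:
step_arm(translation=[[0, 0, 0.001], [0, 0, 0.002], [0, 0, 0.002]], rot=[[0, 0, 0], [0, 0, 0], [0, 0, 0]])

```text
time_s: 11.23
ee_pos: [0.59, -0.2034, 0.1329]
ee_rot: [0.111, 0.994, -0.0, 0.001]
contact_force: [-2.3, 1.9, 5.3]
gripper_width: 0.176
gripper_force: 70.0
```

```bash
python3 st.py
```

```text
11.2333 [ 0.59   -0.2034  0.1329] F [-2.28  1.86  5.3 ] M [0.69 0.87 0.02]
(array([ 0.0008, -0.    , -0.0541]), array([-0.0002,  0.0014, -0.0004]))
```

Request:
step_arm(translation=[[0.0005, 0.0003, -0.001], [0.001, 0.0006, -0.001], [0.001, 0.0006, -0.001]], rot=[[0, 0, 0], [0, 0, 0], [0, 0, 0]])

```text
time_s: 11.48
ee_pos: [0.5894, -0.2029, 0.1335]
ee_rot: [0.111, 0.994, -0.0, 0.001]
contact_force: [-0.3, -1.0, 4.4]
gripper_width: 0.175
gripper_force: 69.8
```

```bash
python3 st.py; python3 - <<'E'
from h import *
im,d,c=grab("wrist"); np.savez("w7.npz",im=im,d=d,**{k:np.array(v) for k,v in c.items()})
z=bot.grab_frame("scene")[0]; cv2.imwrite("pics/s7.png",cv2.resize(z[125:225,190:340],None,fx=5,fy=5,interpolation=3))
E
```

```text
11.4833 [ 0.5894 -0.2029  0.1335] F [-0.31 -1.02  4.41] M [-0.52 -0.23 -0.  ]
(array([ 0.0001, -0.0004, -0.0535]), array([-0.0006,  0.0021, -0.0006]))
```

View pics/s7.png

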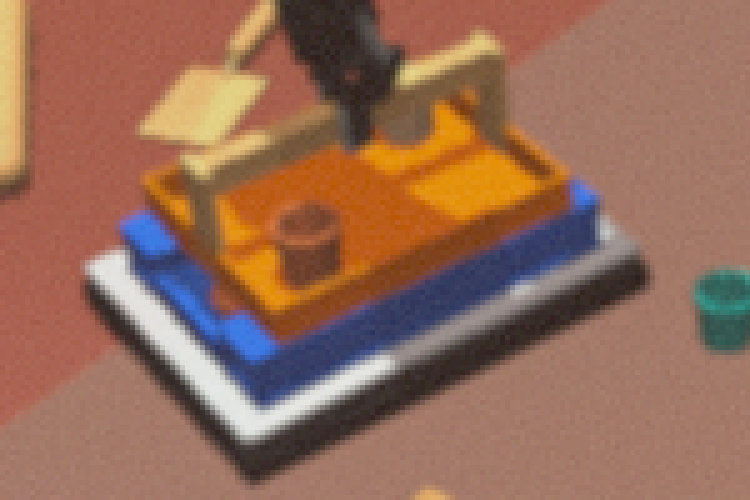

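The scene crop shows the orange tray flat on the blue rails with no gap and cup_a standing at (308,245). The moment changed sign with a sub-millimetre shift, so it is seated with free play. I'll centre that play, unload to about zero and release.

Request:
step_arm(translation=[[-0.0002, -0.0002, -0.001], [-0.0004, -0.0003, -0.0017], [-0.0004, -0.0003, -0.0017]], rot=[[0, 0, 0], [0, 0, 0], [0, 0, 0]])

```text
time_s: 11.83
ee_pos: [0.5894, -0.2029, 0.1343]
ee_rot: [0.111, 0.994, 0.0, 0.0]
contact_force: [1.2, -1.3, 2.2]
gripper_width: 0.172
gripper_force: 69.5
```

```bash
python3 st.py
```

```text
11.8333 [ 0.5894 -0.2029  0.1343] F [ 1.22 -1.32  2.21] M [-0.73 -0.73 -0.02]
(array([ 0.0002, -0.0003, -0.0527]), array([ 0.0001,  0.0002, -0.0006]))
```

Request:
step_arm(translation=[[0, 0, 0], [0, 0, 0], [0, 0, 0], [0, 0, 0]], rot=[[0, 0, 0], [0, 0, 0], [0, 0, 0], [0, 0, 0]], newtons=20)

```text
time_s: 12.17
ee_pos: [0.5893, -0.2028, 0.1344]
ee_rot: [0.111, 0.994, 0.0, 0.0]
contact_force: [2.3, -1.5, 2.1]
gripper_width: 0.178
gripper_force: 69.5
```

Request:
step_arm(translation=[[0, 0, 0], [0, 0, 0], [0, 0, 0], [0, 0, 0], [0, 0, 0], [0, 0, 0], [0, 0, 0], [0, 0, 0]], rot=[[0, 0, 0], [0, 0, 0], [0, 0, 0], [0, 0, 0], [0, 0, 0], [0, 0, 0], [0, 0, 0], [0, 0, 0]], fingers=0.5)

```text
time_s: 12.83
ee_pos: [0.5891, -0.2027, 0.1344]
ee_rot: [0.111, 0.994, 0.0, -0.0]
contact_force: [0.4, -0.7, -0.5]
gripper_width: 0.496
gripper_force: 0.0
```

Request:
step_arm(translation=[[0, 0, -0.01], [0, 0, -0.025], [0, 0, -0.045], [0, 0, -0.07], [0, 0, -0.1], [0, 0, -0.13], [0, 0, -0.15], [0, 0, -0.15], [0, 0, -0.15]], rot=[[0, 0, 0], [0, 0, 0], [0, 0, 0], [0, 0, 0], [0, 0, 0], [0, 0, 0], [0, 0, 0], [0, 0, 0], [0, 0, 0]])

```text
time_s: 13.58
ee_pos: [0.5896, -0.2029, 0.2869]
ee_rot: [0.111, 0.994, 0.0, 0.002]
contact_force: [0.1, -0.4, -0.4]
gripper_width: 0.501
gripper_force: 0.0
```

```bash
python3 - <<'E'
from h import *
im,d,c=grab("wrist"); s=grab("scene")
# heights of rim from scene depth: compare corners of the orange rim
P=points(s[1],s[2]); 
hsv=cv2.cvtColor(s[0],cv2.COLOR_BGR2HSV); m=(hsv[...,0]>5)&(hsv[...,0]<22)&(hsv[...,1]>200)
a=np.radians(-12.7); L=(P[...,:2]-[.5885,-.2027])@np.array([[np.cos(a),-np.sin(a)],[np.sin(a),np.cos(a)]])
f=m&(abs(L[...,0])<.1)&(abs(L[...,1])<.08)&(P[...,2]>.07)&(P[...,2]<.092); A=np.c_[L[f],np.ones(f.sum())]
k,*_=np.linalg.lstsq(A,P[f][:,2],rcond=None); print("floor plane tilt deg",np.degrees(k[:2]).round(2),"z",k[2].round(4),f.sum(),"expect ~",.0775+.005)
print(bot.sense()["ee_pos"],bot.sense()["contact_force"])
cv2.imwrite("pics/fin.png",np.hstack([cv2.resize(s[0][125:225,190:320],(390,300),interpolation=3),cv2.resize(im[:,120:520],(400,400))[:300]]))
E
```

```text
floor plane tilt deg [0.2  0.17] z 0.0821 981 expect ~ 0.0825
[ 0.58898583 -0.20256513  0.28376273] [ 0.9777776  -0.39756465 -0.6922705 ]
```

View pics/fin.png

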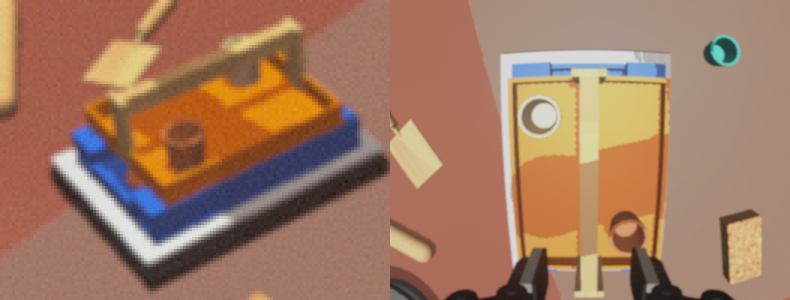

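The tray is home: its floor reads 82.1 mm against 82.5 mm expected, with tilt within 0.2°. Both cups stand, at (183,145) in the left picture and (540,115) in the right, and the gripper is clear, so I'm handing it in.

```bash
python3 -c "
from plant import bot
print(bot.sign_off())"
```

```text
the job is handed in; nothing more can be done
None
```

The orange tray is stacked on the blue tray with its lugs home and level to within about 0.2°, both cups standing and the gripper released and clear; the highest contact force I read was about 11 N, and I handed the job in about 14 s into the 72 s limit.

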